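Set the outfeed side guides to the collecting tray

TASK

The two black side guides of the outfeed deck have been left splayed wide open. With a fingertip, push each guide round on its pivot until it points straight at the white plastic post on its own side of the tray's mouth (left guide at left post, right guide at right post), so that cartons will be led into the tray. Pick nothing up, do not shift the tray, and leave the cartons, label roll and bottle where they are.

Things in the scene. Friction and masses are not known exactly. Their poses are not given: they have to be found in the camera images.
- deck: steel outfeed deck fixed to the table, 560 (its x) x 420 (its y) mm, its flat top 30 mm above the table; origin at the centre of its underside. Two green belt strips run along its x between the guide pivots. Its +x end is far from the robot. It carries everything below.
- guide_left (a joint): hinge of the left side guide (+y side), rad. 0: the guide lies along the deck's -x, towards the robot; positive swings its free tip outward (to the deck's +y, away from the other guide), negative inward; range -0.7 to 0.7. Stiff hinge (about 0.3 N m, 2 to 3 N of push at 140 mm from the pivot) that stays where it is left.
- pivot_left (a point): point on the vertical hinge axis of the left guide, 24 mm above the deck top (half-way up the rail), turning with the guide: the guide's rail runs along this point's -x; its y is across the rail. The rail is a straight black bar standing on edge, 10 mm thick, 180 mm long from the pivot to its rounded tip, from 3 to 45 mm above the deck top. Pivot hub: 28 mm wide, topped by a dark screw head to 59 mm above the deck. The two pivots are 120 mm apart.
- tip_left (a point): centre of the free tip of the left guide, 180 mm from the pivot along the rail, 24 mm above the deck top; same axes as pivot_left
- post_left (a point): centre, half-way up, of the round white plastic post at the left (+y) end of the tray's mouth: upright, 12 mm wide, 55 mm tall, standing on the deck. Axes as the tray's. Its centre stands 20 to 60 mm beyond the guide's tip once the guide points at it.
- guide_right (a joint): hinge of the right side guide (-y side), rad. 0: the guide lies along the deck's -x, towards the robot; positive swings its free tip outward (to the deck's -y, away from the other guide), negative inward; range -0.7 to 0.7. Stiff hinge (about 0.3 N m, 2 to 3 N of push at 140 mm from the pivot) that stays where it is left.
- pivot_right (a point): point on the vertical hinge axis of the right guide, 24 mm above the deck top (half-way up the rail), turning with the guide: the guide's rail runs along this point's -x; its y is across the rail. The rail is a straight black bar standing on edge, 10 mm thick, 180 mm long from the pivot to its rounded tip, from 3 to 45 mm above the deck top. Pivot hub: 28 mm wide, topped by a dark screw head to 59 mm above the deck. The two pivots are 120 mm apart.
- tip_right (a point): centre of the free tip of the right guide, 180 mm from the pivot along the rail, 24 mm above the deck top; same axes as pivot_right
- post_right (a point): centre, half-way up, of the round white plastic post at the right (-y) end of the tray's mouth: upright, 12 mm wide, 55 mm tall, standing on the deck. Axes as the tray's. Its centre stands 20 to 60 mm beyond the guide's tip once the guide points at it.
- tray: dark sheet-steel collecting tray, loose on the deck, between the guides and the robot, 100 (its x) x 126 (its y) mm, walls 40 mm tall on three sides, open on its +x side (the mouth) towards the guides, with a white plastic post at each end of the mouth, 120 mm apart; origin at the centre of its underside. 0.7 kg; must not be shifted
- packed_carton: closed cardboard carton 55 x 45 x 35 mm, loose, origin at the centre of its underside; lies in the tray; leave alone
- waiting_carton: closed cardboard carton 55 x 45 x 35 mm, loose, origin at the centre of its underside; waits on the belts beyond the pivots; leave alone
- label_roll: roll of labels lying flat, 68 mm across, 40 mm tall, on the deck to the right of the tray; origin at the centre of its underside; leave alone
- cleaner: small bottle, 48 mm across, 90 mm tall, upright on the deck in its far left part, outside the left pivot; origin at the centre of its underside; leave alone
Not all that is in view belongs to the job. There is more than one size of the tray; the job needs the middle-sized.

How it is judged:
By the outcome, as a careful person would: the job done as asked, in the order asked, and still so for the second after the job is handed in, with the robot touching nothing.
It also fails if it takes over 58 s, if anything falls off the work surface, if the arm or the gripper's body presses on something with over 40 N, if the wrist force passes 120 N, or if a joint passes its speed limit or range.

ROBOT

A 7-joint arm with a two-finger parallel gripper is mounted at the origin on the work surface. World frame = base frame: x ahead of the robot, y to its left, z up, the work surface at z = 0. Lengths are in m, angles in degrees, forces in N, time in s.
With the tool pointing down it reaches from about 0.425 to 0.875 m from the base axis. Payload 8.4 kg.
Tool frame: the origin (TCP) lies at the very end of the fingers, on their centre line; the grasp point (between the pads) lies 19 mm behind it; z points along the fingers, y is the line along which they close (so a half turn about z gives the same grasp; the last joint's range is limited). The gripper opens to 87 mm and grips with 3 to 60 N. Pads are 19 mm wide; open, the fingers measure 117 mm over their backs; the gripper's body (75 mm by 190 mm) begins 51 mm behind the grasp point.
Start: joints at [-75.241, 19.091, 2.286, 83.961, -0.768, 76.965, -3.352], TCP at [0.227, 0.609, 0.223] pointing down, gripper open.
Joint ranges: [-147.57, 147.57], [-21.85, 119.76], [-74.77, 79.35], [14.55, 137.4], [-85.83, 265.84], [4.83, 119.75], [-152.11, 152.11]. Speed limits (degrees/s): [127.2, 127.2, 159.86, 159.86, 180, 180, 180].

INTERFACE

Orientations are given as [roll, pitch, yaw] about the fixed x, y, z axes, in that order (R = Rz(yaw) Ry(pitch) Rx(roll)).
In Python, from workcell import r gives the robot as it stands.
- The arm moves only by the tool arm_command, never from a script. Its argument "moves" is one flat list of numbers, 5 for each row, row after row: the gripper command: -1 is shut, 1 is fully open, values between are in proportion, then the shift along the tool's x, y, z in m, then the turn about the tool's z in degrees. In form: [hand, x, y, z, turn, hand, x, y, z, turn, ...]. A call has 1 to 10 rows; each row is the pose to reach, as a shift and turn from the pose commanded when the call began, along the tool's axes at that moment; what a row does not reach only later rows make up. A row lasts 1/12 s, in which the tool goes at most 41.7 mm and 7.16 degrees, less where a joint would pass 70% of its speed; a pose out of reach is approached as far as the arm can. A call with a gripper value outside its range is refused whole. The fingers move at their own pace and stop on an object; the grip force is fixed at half the most. Time passes only in rows, so rows that repeat a pose let the fingers close. It gives the time, the measured TCP pose, the force, the opening and the grip force at its end, in the units of the state.
- r.get_state(): the state, without advancing time (a new reading comes with each control period).
- r.camera(name): name is "scene" or "top"; returns the picture (480x640x3 uint8, red, green, blue); there is no depth.
- r.calibration(name): a dict with "mtx" (3x3 intrinsics, pixels), "world_to_cam" (4x4, takes a point from world to camera coordinates). Camera axes: x right, y up, looking along -z (the intrinsics and any distortion apply to the point x, -y, -z); pixel columns grow to the right and rows downward; lengths in m; the calibration is good to about 2 mm. A picture is of the moment at which its call begins. calibration takes no time and is no camera call.
- r.close_job(): hands the job in; it is judged then, once.
Trained networks look in the newest picture that a camera, given by its name, has taken for a name from the list of things; names that differ only in an ending like _2 or _b are one class to them, and where a whole thing is asked for, a point or a joint stands for the part that bears it (a point fixed in the world has none). Each returns a list of dicts, best first, with "conf" (0 to 1); they miss things now and then, are a little off and sometimes report something else, mostly with a low value. They report only what shows in the picture. A call takes as long as a camera call. They do not tell look-alikes from the thing itself.
- r.regions_of(camera, label): "pixels" (480x640 bool, what is visible of it).
- r.tip_of(camera, label): "xyz" ([x, y, z] in m, in world coordinates, good to about 4 mm: a listed point, or the origin of a listed thing).
The state is a dict: "clock": time; "qpos": joint angles; "qvel": joint speeds; "effort": joint torques, N m; "eef_pos": TCP position; "orientation": TCP orientation; "contact_force": force on the tool from outside, world axes, zero at the start; "torque": the same for the moment, N m; "finger_gap": finger opening in m; "grip_force": force on a finger pad.
Only numpy, scipy, OpenCV 4.12 (cv2) and the standard library are available. Lean on these libraries where they do the work, as an engineer would, in place of code of your own. Each camera call takes 0.05 s, during which the arm holds its last target. There are 200 camera calls.

## Working session

There is one attempt and no reset: what is moved stays moved. The work goes in short steps, Python scripts to look and compute and a tool call to move; the robot and the scene stay as the last step left them, time stands still between calls to the robot, and variables do not carry over. Pictures are saved under pics/ and viewed, at most 10 in all, crops included, and the job is handed in when it is done.

Besides the shell and the picture viewer there is one more tool, called after "Call:" as name(argument=value, ...), one argument or row to a line, values as JSON. arm_command: Moves the arm, as the interface text tells. Its arguments: {"type":"object","properties":{"moves":{"type":"array"}},"required":["moves"]}

```bash
mkdir -p pics
cat > h.py <<'E'
from workcell import r
import numpy as np, cv2
def snap(c,n): 
    im=r.camera(c); cv2.imwrite(f'pics/{n}.png',im[:,:,::-1]); return im
def proj(c,p):
    k=r.calibration(c);q=k['world_to_cam']@np.append(p,1);u=k['mtx']@np.array([q[0],-q[1],-q[2]]);return u[:2]/u[2]
def ray(c,uv,z):
    k=r.calibration(c);T=np.linalg.inv(k['world_to_cam']);d=np.linalg.inv(k['mtx'])@np.array([uv[0],uv[1],1]);d=T[:3,:3]@np.array([d[0],-d[1],-d[2]]);o=T[:3,3];return o+d*(z-o[2])/d[2]
E
python3 - <<'E'
from h import *
for c in('top','scene'):
    snap(c,c+'0')
    for l in['deck','pivot_left','tip_left','post_left','pivot_right','tip_right','post_right','tray','label_roll','cleaner']:
        print(c,l,[(np.round(d['xyz'],3).tolist(),round(d['conf'],2)) for d in r.tip_of(c,l)][:4])
print(r.get_state(), r.calibration('top'))
E
```

```text
top deck [([0.584, 0.002, -0.002], 0.79)]
top pivot_left [([0.689, 0.056, 0.052], 0.94)]
top tip_left [([0.535, 0.154, 0.051], 0.91)]
top post_left [([0.474, 0.106, 0.061], 0.79), ([0.282, 0.368, 0.022], 0.73), ([0.475, 0.367, 0.042], 0.62)]
top pivot_right [([0.68, -0.069, 0.057], 0.81)]
top tip_right [([0.52, -0.147, 0.051], 0.78)]
top post_right [([0.315, 0.297, 0.019], 0.87), ([0.573, 0.49, 0.036], 0.67), ([0.474, -0.023, 0.057], 0.57)]
top tray [([0.422, 0.039, 0.031], 0.98), ([0.575, 0.39, -0.0], 0.88), ([0.268, 0.316, -0.0], 0.67), ([0.689, 0.052, 0.05], 0.37)]
top label_roll [([0.424, 0.042, 0.029], 0.73), ([0.412, -0.164, 0.032], 0.68), ([0.68, -0.069, 0.057], 0.6)]
top cleaner [([0.706, 0.146, 0.032], 0.96)]
scene deck [([0.588, -0.003, -0.002], 0.79)]
scene pivot_left []
scene tip_left [([0.538, 0.153, 0.055], 0.83)]
scene post_left [([0.473, 0.104, 0.057], 0.98), ([0.479, 0.36, 0.036], 0.76), ([0.28, 0.369, 0.018], 0.56), ([0.703, 0.143, 0.025], 0.38)]
scene pivot_right [([0.682, -0.07, 0.054], 0.83)]
scene tip_right [([0.52, -0.145, 0.058], 0.7)]
scene post_right [([0.31
[... 780 characters left out ...]
60901292, 0.22254345]), 'orientation': array([-1.79997428e+02,  3.22708271e-03,  1.59554905e+02]), 'contact_force': array([ 0.24466775,  0.01993973, -0.70678444]), 'torque': array([-0.01685131, -0.02190547,  0.00960105]), 'grip_force': 0.0, 'finger_gap': 0.08733643593815339} {'mtx': array([[523.21156692,   0.        , 322.74044319],
       [  0.        , 523.21156692, 235.12894949],
       [  0.        ,   0.        ,   1.        ]]), 'world_to_cam': array([[-0.0132892 , -0.99987324,  0.00876913,  0.08450907],
       [ 0.98506936, -0.011586  ,  0.17176761, -0.5237085 ],
       [-0.17164424,  0.01092085,  0.98509847, -0.97264473],
       [ 0.        ,  0.        ,  0.        ,  1.        ]])}
```

View pics/top0.png

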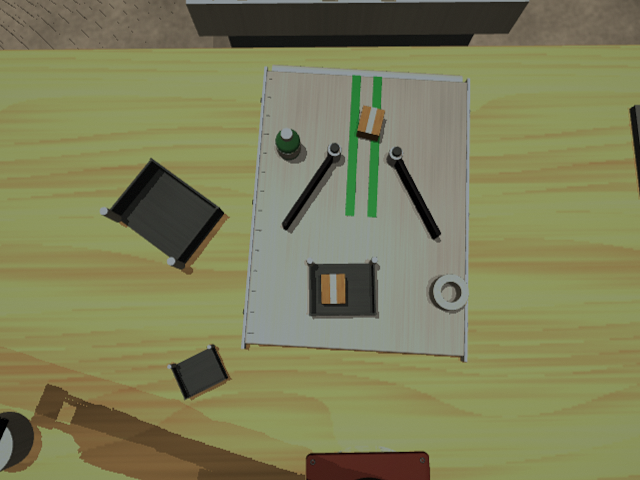

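View pics/scene0.png

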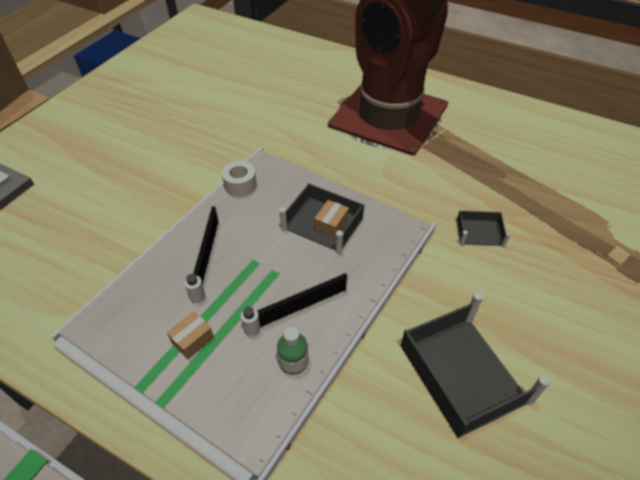

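The pictures agree with the networks: the middle tray is the one on the deck, with posts at about (310,262) and (375,260) in the top view. The pivots are at (335,149) and (397,153), and the tips at (286,227) and (437,236). I'll take one refined measurement from an enlarged crop.

Run:
```python
from h import *
im=cv2.imread('pics/top0.png')[130:275,270:450]
im=cv2.convertScaleAbs(im,alpha=1.5,beta=20)
cv2.imwrite('pics/crop0.png',cv2.resize(im,None,fx=4,fy=4,interpolation=cv2.INTER_CUBIC))
```

```text
(no output)
```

View pics/crop0.png

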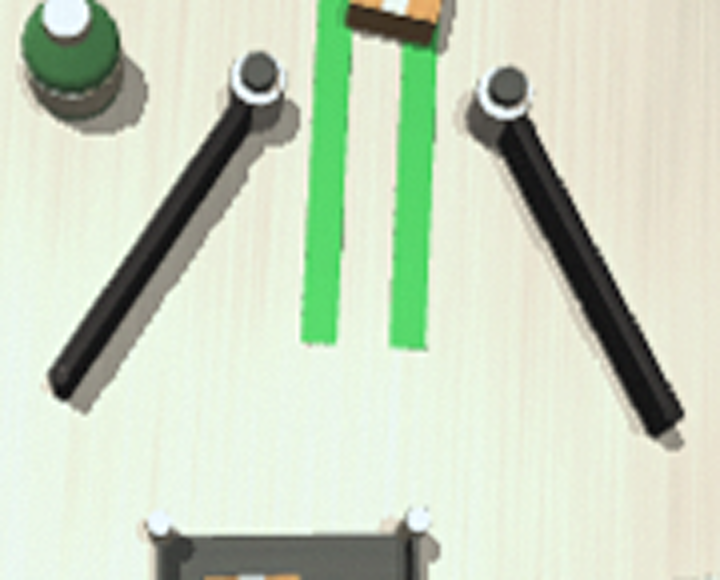

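Call:
arm_command(
  moves=[-1, 0, 0, 0, 7, -1, 0, 0, 0, 14, -1, 0, 0, 0, 21, -1, 0, 0, 0, 28, -1, 0, 0, 0, 35, -1, 0, 0, 0, 42, -1, 0, 0, 0, 49, -1, 0, 0, 0, 56, -1, 0, 0, 0, 63, -1, 0, 0, 0, 69.5],
)

```text
clock: 1.93
eef_pos: [0.227, 0.6091, 0.2226]
orientation: [-180.0, 0.0, 89.7]
contact_force: [0.6, 0.3, -0.8]
finger_gap: 0.0283
grip_force: 0.0
```

The enlarged crop shows the screw-head tops at full-image (334.8,147.3) and (396.8,151.5). The post tops are at (309.8,260.3) and (374.5,259.5).

Run:
```python
from h import *
PL,PR=ray('top',(334.75,147.25),.089),ray('top',(396.75,151.5),.089)
QL,QR=ray('top',(309.75,260.25),.085),ray('top',(374.5,259.5),.085)
TL,TR=ray('top',(270+62/4,130+380/4),.07),ray('top',(270+666/4,130+420/4),.07)
print(PL,PR,QL,QR,TL,TR,np.linalg.norm(PL-PR),np.linalg.norm(QL-QR))
for P,Q,T in((PL,QL,TL),(PR,QR,TR)):
    a=np.degrees(np.arctan2((Q-P)[1],-(Q-P)[0]));b=np.degrees(np.arctan2((T-P)[1],-(T-P)[0]));print('post',a,'rail',b)
```

```text
[0.68767239 0.05314843 0.089     ] [ 0.67795064 -0.06547094  0.089     ] [0.47082645 0.10305929 0.085     ] [ 0.47076295 -0.01695272  0.085     ] [0.54074205 0.14876785 0.07      ] [ 0.51806684 -0.13792575  0.07      ] 0.11901709552189615 0.12001203232726979
post 12.961871307992952 rail 33.05529840293305
post 13.179758287218851 rail -24.378687578947982
```

Call:
arm_command(
  moves=[-1, -0.03, 0.025, 0, 2, -1, -0.06, 0.05, 0, 4, -1, -0.09, 0.075, 0, 6, -1, -0.12, 0.1, 0, 8, -1, -0.15, 0.125, 0, 10, -1, -0.18, 0.15, 0, 12, -1, -0.21, 0.175, 0, 12.5, -1, -0.24, 0.2, 0, 12.5, -1, -0.27, 0.225, 0, 12.5, -1, -0.3, 0.25, 0, 12.5],
)

```text
clock: 2.77
eef_pos: [0.4783, 0.3077, 0.2229]
orientation: [180.0, -0.0, 77.6]
contact_force: [0.3, -0.3, -0.1]
finger_gap: 0.0003
grip_force: 0.0
```

Call:
arm_command(
  moves=[-1, -0.026, 0.031, 0, 0, -1, -0.051, 0.063, 0, 0, -1, -0.077, 0.094, 0, 0, -1, -0.102, 0.126, 0.02, 0, -1, -0.102, 0.126, 0.055, 0, -1, -0.102, 0.126, 0.09, 0, -1, -0.102, 0.126, 0.12, 0, -1, -0.102, 0.126, 0.15, 0, -1, -0.102, 0.126, 0.17, 0, -1, -0.102, 0.126, 0.17, 0],
)

```text
clock: 3.6
eef_pos: [0.5754, 0.1817, 0.0482]
orientation: [-179.7, 0.3, 77.6]
contact_force: [0.1, -0.1, 0.4]
finger_gap: 0.0004
grip_force: 0.0
```

Call:
arm_command(
  moves=[-1, -0.015, 0, -0.006, 0, -1, -0.03, 0, -0.006, 0, -1, -0.042, 0, -0.006, 0, -1, -0.052, 0, -0.006, 0, -1, -0.06, 0, -0.006, 0, -1, -0.068, 0, -0.006, 0, -1, -0.074, 0, -0.006, 0, -1, -0.079, 0, -0.006, 0, -1, -0.082, 0, -0.006, 0, -1, -0.082, 0, -0.006, 0],
)

```text
clock: 4.43
eef_pos: [0.5606, 0.1016, 0.0585]
orientation: [180.0, 0.0, 77.5]
contact_force: [-0.0, -0.2, -0.5]
finger_gap: 0.0007
grip_force: 0.0
```

Call:
arm_command(
  moves=[-1, 0.02, 0, 0, 0, -1, 0.03, 0, -0.025, 0, -1, 0.03, 0, -0.06, 0, -1, 0.02, 0, -0.09, 0, -1, -0.015, 0.005, -0.1, 0, -1, -0.055, 0.01, -0.1, 0, -1, -0.095, 0.015, -0.1, 0, -1, -0.135, 0.02, -0.1, 0, -1, -0.175, 0.025, -0.1, 0, -1, -0.215, 0.03, -0.1, 0],
)

```text
clock: 5.27
eef_pos: [0.5432, -0.116, 0.1586]
orientation: [180.0, 0.0, 77.6]
contact_force: [2.0, 0.5, -0.4]
finger_gap: 0.0006
grip_force: 0.0
```

Call:
arm_command(
  moves=[-1, -0.04, 0.005, 0, 0, -1, -0.062, 0.007, 0, 0, -1, -0.062, 0.007, 0, 0, -1, -0.062, 0.007, 0.03, 0, -1, -0.062, 0.007, 0.06, 0, -1, -0.062, 0.007, 0.085, 0, -1, -0.062, 0.007, 0.1, 0, -1, -0.062, 0.007, 0.1, 0],
)

```text
clock: 5.93
eef_pos: [0.5349, -0.175, 0.0551]
orientation: [-179.7, 0.1, 77.6]
contact_force: [-0.5, 0.6, 0.0]
finger_gap: 0.0005
grip_force: 0.0
```

Call:
arm_command(
  moves=[-1, 0.014, 0, 0, 0, -1, 0.028, 0, 0, 0, -1, 0.042, -0.003, 0, 0, -1, 0.056, -0.006, 0, 0, -1, 0.07, -0.01, 0, 0, -1, 0.084, -0.014, 0, 0, -1, 0.098, -0.018, 0, 0, -1, 0.11, -0.02, 0, 0, -1, 0.12, -0.02, 0, 0, -1, 0.12, -0.02, 0, 0],
)

```text
clock: 6.77
eef_pos: [0.5443, -0.052, 0.0591]
orientation: [180.0, -0.1, 77.7]
contact_force: [-0.3, 0.2, 0.4]
finger_gap: 0.0006
grip_force: 0.0
```

Call:
arm_command(
  moves=[-1, -0.02, 0, 0, 0, -1, -0.05, 0, 0, 0, -1, -0.085, 0, -0.015, 0, -1, -0.125, 0, -0.03, 0, -1, -0.165, 0, -0.04, 0, -1, -0.205, 0, -0.04, 0, -1, -0.245, 0, -0.04, 0, -1, -0.245, 0, -0.04, 0],
)

```text
clock: 7.43
eef_pos: [0.4871, -0.3034, 0.1]
orientation: [179.9, 0.3, 77.0]
contact_force: [-0.8, -0.5, -1.1]
finger_gap: 0.0003
grip_force: 0.0
```

Run:
```python
from h import *
snap('top','top1')
im=cv2.imread('pics/top1.png')[130:275,270:450]
im=cv2.convertScaleAbs(im,alpha=1.5,beta=20)
cv2.imwrite('pics/crop1.png',cv2.resize(im,None,fx=4,fy=4,interpolation=cv2.INTER_CUBIC))
```

```text
(no output)
```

View pics/crop1.png

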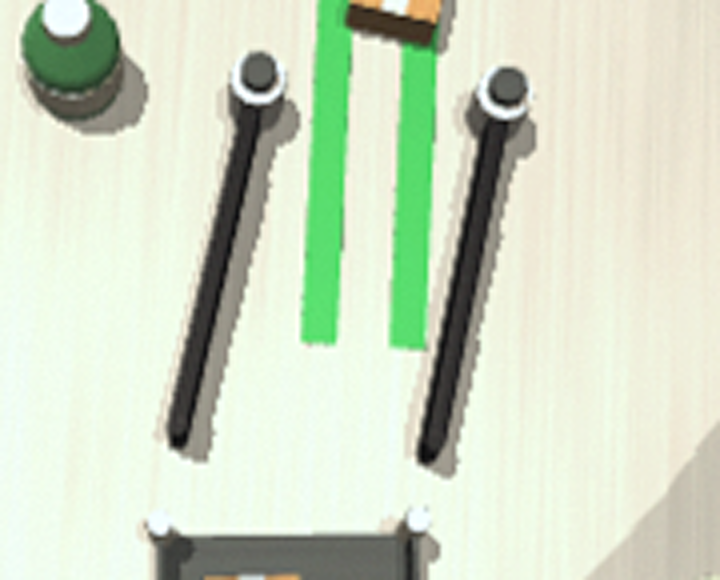

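Both guides are now nearly aimed: the tips are at crop (179,440) and (430,455), the posts at (159,521) and (418,518). Nothing else has moved. Next I'll fit the rail angles with a silhouette.

```bash
cat > fit.py <<'E'
from h import *
from scipy.optimize import minimize
def fit(img):
    g=cv2.resize(cv2.imread(img,0),None,fx=4,fy=4,interpolation=cv2.INTER_CUBIC)
    out=[]
    for P,Q in(((.6877,.0531),(.4708,.1031)),((.678,-.0655),(.4708,-.0170))):
        t=np.degrees(np.arctan2(Q[1]-P[1],P[0]-Q[0]))
        def sil(a,dx,dy):
            a=np.radians(a);d=np.array([-np.cos(a),np.sin(a)]);n=np.array([d[1],-d[0]])
            pts=[proj('top',[*(np.array(P)+[dx,dy]+d*s+n*w),z]) for s in(.03,.178) for w in(-.005,.005) for z in(.033,.075)]
            m=np.zeros_like(g);h=cv2.convexHull(((np.array(pts)+.5)*4-.5).astype(np.float32))
            cv2.fillConvexPoly(m,np.round(h*16).astype(int),255,shift=4);return m>0
        roi=cv2.dilate((sil(t,0,0)|sil(t+4,0,0)|sil(t-4,0,0)).astype(np.uint8),np.ones((25,25)))>0
        dark=(g<45)&roi
        # limit to rail zone (exclude hub): zone as the reference silhouette's rows
        rows=np.where(sil(t,0,0).any(1))[0];z=np.zeros_like(roi);z[rows[0]+6:rows[-1]-12]=1
        f=lambda v:-(lambda s:(s&dark&z).sum()/((s|dark)&z).sum())(sil(*v))
        b=minimize(f,[t,0,0],method='Nelder-Mead',options=dict(initial_simplex=[[t,0,0],[t+2,0,0],[t,.002,0],[t,0,.003]]))
        a,dx,dy=b.x; p=np.array(P)
        out.append((round(t,2),b.x.round(4).tolist(),round(-b.fun,3)))
    return out
E
python3 -c "
from fit import *
print(*fit('pics/top1.png'),sep='\n')"
```

```text
(np.float64(12.98), [13.1987, 0.0007, 0.0008], np.float64(0.882))
(np.float64(13.17), [13.0028, 0.0001, 0.0001], np.float64(0.887))
```

```bash
python3 -c "
from workcell import r
print(r.close_job())"
```

```text
the job is handed in; nothing more can be done
None
```

I pushed both guides round to point at their own posts, each within about 0.4° as measured from the top camera, touched nothing else, and handed the job in after about 7.5 s on the robot's clock; no verdict was returned.

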